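# Load the sample carrier through the spring flap of the measuring dock

### The job

Pick up the blue sample carrier by its white post, set it nose first in the open lane of the dock, and slide it through the orange spring flap, under the slotted roof, until it has pushed the home slide fully in, so that the flap closes behind it. How deep the stop sits is not known, so feel for it and push gently, well under 22 N; then let go, and do not disturb the jar, the sample cell or the cup.

Things in the scene. Friction and masses are not known exactly. Their poses are not given: they have to be found in the camera images.
- carrier: Loose blue sample carrier, 60 long (x) x 49 wide (y) x 28 high block, 0.2 to 0.42 kg, with a white cup disc let into its top. Origin: centre of its underside. x = forward to its nose (at x +30, corners chamfered 10 long x 6 wide), z = up. A white square grip post 16 x 16 mm stands on it at x -16, y 0, from z 28 to z 80.
- carrier_post (a point): Middle of the gripping height of the white post on the carrier: 62 mm above the carrier's underside, 16 mm behind its centre. The post's faces are parallel to the carrier's x and y. To stay clear of the dock's roof keep the fingertips at least 40 mm above the carrier's underside (in the dock the roof top is 37 mm above it; the roof's screw heads rise 1 mm more).
- dock: Fixed sample dock. Origin: on the bench under the flap, on the lane's centre line; x = direction in which the carrier is pushed, z = up. Grey slippery floor plate (friction 0.2) 5 mm thick, so the carrier's underside slides at z 5. Flap at x 0; open entry lane before it, covered white chamber behind it (outside 84 wide, to x 157).
- dock_mouth (a point): Middle of the open entry lane, on the floor plate: dock x -55, z 5. Straight aluminium rails 52 mm apart and 18 mm high (13 over the plate) run from dock x -84 to x -6; before them flared rails open from 52 mm at x -84 to 66 mm at x -123. The floor plate (84 wide) reaches out to x -160, so the whole carrier can be set down at the mouth.
- dock_chamber (a point): On the floor plate where the inner rails (52 mm apart, with lead-ins) begin: dock x 34, z 5. Roof z 38 to 42 from x 2 on, with a 24 mm slot for the post. At the back a fixed stop with the home slide before it; slide fully in, the carrier's nose is at dock x 95 to 119 (its origin at x 65 to 89): set anew each time, not measured, stays put.
- flap_l (a joint): Left (+y) leaf of the orange twin spring flap, 29 wide x 30 high, z 6.5 to 36.5, hinged on an upright axis at the lane's side; 0 = closed across the lane, grows to 1.6 rad as it swings inward (+x). Spring closed; pushing the carrier through both leaves takes about 4 to 8 N at first, then little. They swing shut behind the carrier once its tail is 30 mm past the flap.
- flap_r (a joint): Right (-y) leaf, the same mirrored.
- home_slide (a joint): Blue home slide inside the chamber, moved by the carrier's nose along +x: 0 = untouched (8 mm out), 0.008 m = fully in against the hard stop. Held by a brake of 4 N without a spring: it stays where it is pushed. Behind its travel the stop is rigid.
- std_jar: Bystander: small white jar with red screw cap, 44 diameter x 75 high; origin under its centre. Leave alone.
- cell: Bystander: closed light-metal sample cell with a black band, 46 diameter x 45 high; origin under its centre. Leave alone.
- cup: Bystander: open white plastic sample cup, 53 diameter x 36 high; origin under its centre. Leave alone.

How it is judged:
By the outcome, as a careful person would: the job done as asked, in the order asked, and still so for the second after the job is handed in, with the robot touching nothing.
It also fails if it takes over 58 s, if anything falls off the work surface, if the arm or the gripper's body presses on something with over 40 N, if the wrist force passes 120 N, or if a joint passes its speed limit or range.

### The arm

A 6-joint arm with a two-finger parallel gripper is mounted at the origin on a cart in front of the work surface, level with it; the furniture and walls round the work are solid. World frame = base frame: x ahead of the robot, y to its left, z up, the work surface at z = 0. Lengths are in m, angles in rad, forces in N, time in s.
With the tool pointing down it reaches from about 0.275 to 0.825 m from the base axis. Payload 4.9 kg.
Tool frame: the origin (TCP) lies on the centre line of the jaws, within the pads' length; the fingertips stand bot.tip_extent ahead of it and the grasp point (between the pads) is the TCP (bot.tip_extent is the distance from the TCP to the fingertips, in m); z points along the fingers, y is the direction in which the jaws open and shut (so a half turn about z gives the same grasp; the last joint's range is limited). The gripper opens to 85 mm and grips with 20 to 120 N. Pads are 22 mm wide; open, the fingers measure 114 mm over their backs; the gripper's body (76 mm by 85 mm) begins 54 mm behind the grasp point. The pads swing forward as they close: fully open they stand 13 mm farther back than shut.
Start: joints at [-1.274, 0.326, -0.193, 1.052, 0, 1.437], TCP at [0.23, -0.5, 0.25] pointing down, gripper open.
Joint ranges: [-2.65, 2.65], [-0.97, 1.79], [-1.3, 1.35], [-1.93, 2.1], [-1.47, 1.37], [-3.14, 3.14]. Speed limits (rad/s): [2.57, 2.57, 3.14, 3.14, 3.14, 3.14].

### API

Orientations are given as a rotation vector (axis times angle).
In Python, from station import bot gives the robot as it stands.
- The arm moves only by the shell command python3 -m crank 'ROWS'. ROWS is JSON, a list of rows, each an object with "delta_rot": the turn, a rotation vector about the tool's x, y, z in rad, a list of three; "slide": the shift along the tool's x, y, z in m, a list of three; "jaw": the opening, from 0 (shut) to 1 (fully open). A call has exactly 5 rows; each row is the pose to reach, as a shift and turn from the pose commanded when the call began, along the tool's axes at that moment; what a row does not reach only later rows make up. A row lasts 1/10 s, in which the tool goes at most 50 mm and 8.59 degrees, less where a joint would pass 70% of its speed; a pose out of reach is approached as far as the arm can. A call with a gripper value outside its range is refused whole. The fingers move at their own pace and stop on an object; the grip force is fixed at half the most. Time passes only in rows, so rows that repeat a pose let the fingers close, or fill a call up. It gives the time, the measured TCP pose, the force and the opening at its end, in the units of the state.
- bot.read_state(): the state, without advancing time (a new reading comes with each control period).
- bot.snapshot(name): name is "scene" or "side" or "wrist"; returns a dict with "frame" (384x512x3 uint8, red, green, blue), "mtx" (3x3 intrinsics, pixels), "world_to_cam" (4x4, takes a point from world to camera coordinates). Camera axes: x right, y down, z forward; pixel columns grow to the right and rows downward; lengths in m; the calibration is good to about 2 mm. A picture is of the moment at which its call begins. There is no depth.
- bot.hand_in(): hands the job in, once; it reports no verdict.
The state is a dict: "t": time; "qpos": joint angles; "joint_vel": joint speeds; "tau": joint torques, N m; "position": TCP position; "orientation": TCP orientation; "force": force on the tool from outside, world axes, zero at the start; "torque": the same for the moment, N m; "width": finger opening in m.
Only numpy, scipy, OpenCV 4.12 (cv2) and the standard library are available. Lean on these libraries where they do the work, as an engineer would, in place of code of your own. Each camera call takes 0.05 s, during which the arm holds its last target. There are 200 camera calls.

## Working session

There is one attempt and no reset: what is moved stays moved. The work goes in short steps, Python scripts to look and compute and a shell command to move; the robot and the scene stay as the last step left them, time stands still between calls to the robot, and variables do not carry over. Pictures are saved under pics/ and viewed, about 8 in all and at most 12, crops included, and the job is handed in when it is done.

```bash
mkdir -p pics; cat > h.py <<'E'
import numpy as np, cv2
from station import bot
def snap(n,f=None):
    s=bot.snapshot(n); 
    if f: cv2.imwrite('pics/'+f,s['frame'][:,:,::-1])
    return s
def ray(s,uv):
    M=s['world_to_cam']; R=M[:3,:3]; t=M[:3,3]
    d=R.T@np.linalg.solve(s['mtx'],[uv[0],uv[1],1.]); return -R.T@t,d
def onz(s,uv,z):
    o,d=ray(s,uv); return o+d*(z-o[2])/d[2]
def proj(s,p):
    M=s['world_to_cam']; c=M[:3,:3]@np.array(p)+M[:3,3]; q=s['mtx']@c; return q[:2]/q[2]
def tri(a,ua,b,ub):
    o1,d1=ray(a,ua);o2,d2=ray(b,ub)
    k=np.linalg.lstsq(np.c_[d1,-d2],o2-o1,rcond=None)[0]
    p,q=o1+k[0]*d1,o2+k[1]*d2; return (p+q)/2,np.linalg.norm(p-q)
E
python3 - <<'E'
from h import *
import pickle
np.set_printoptions(precision=4,suppress=True)
S={n:snap(n,n+'0.png') for n in('scene','side')}
pickle.dump(S,open('S.pkl','wb'))
a=np.vstack([S[n]['frame'] for n in S])[:,:,::-1]
cv2.imwrite('pics/both0.png',cv2.resize(a,(512,768))) 
for n in S: print(n,S[n]['mtx'].tolist(),S[n]['world_to_cam'].tolist())
s=bot.read_state();print({k:np.round(v,4) for k,v in s.items()},bot.tip_extent)
E
```

```text
scene [[388.12614355564114, 0.0, 253.10008054594613], [0.0, 388.12614355564114, 192.72532219042665], [0.0, 0.0, 1.0]] [[-0.5426488459898554, -0.8396567747145512, -0.022555057566659747, 0.2968376254126558], [-0.45077851757945914, 0.31377466728938136, -0.835669902686643, 0.3017141714616821], [0.7087531008995611, -0.4433079729075434, -0.548768697286809, 0.7625656028528752], [0.0, 0.0, 0.0, 1.0]]
side [[484.57678302566393, 0.0, 255.1804110847979], [0.0, 484.57678302566393, 190.73032482368623], [0.0, 0.0, 1.0]] [[0.999714508264989, -0.022398248141131963, 0.008319882493159047, -0.5503229993679305], [-0.007241873626278979, -0.6158672728101011, -0.7878166395474453, 0.05701260514364696], [0.02276965592345876, 0.7875314728705494, -0.6158536530763382, 1.5426164230285977], [0.0, 0.0, 0.0, 1.0]]
{'t': np.float64(0.1), 'qpos': array([-1.2742,  0.3269, -0.1935,  1.052 ,  0.    ,  1.4366]), 'joint_vel': array([ 0.0003, -0.001 ,  0.0024, -0.0018, -0.0003, -0.    ]), 'tau': array([  0.0011, -44.4238,  26.3039,   0.0079,  -0.0002,  -0.    ]), 'position': array([ 0.2295, -0.4992,  0.2496]), 'orientation': array([-3.0674, -0.6711,  0.0002]), 'force': array([ 0.256 ,  0.9896, -0.044 ]), 'torque': array([ 0.036 , -0.0277, -0.0283]), 'width': np.float64(0.0854)} 0.019
```

View pics/scene0.png

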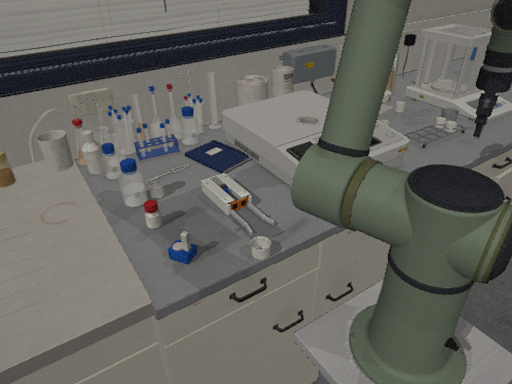

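View pics/side0.png

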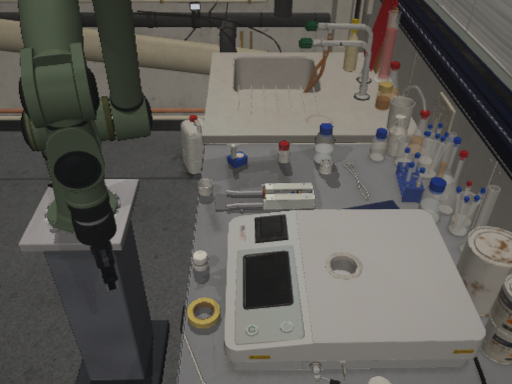

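The scene view shows the carrier at about (182,250) with its post at (184,240), the dock at (230,195), the jar at (152,215), the cup at (261,247) and the cell at (155,190). In the side view the carrier is at (237,157) and the dock at (290,197). Next I enlarge both.

```bash
python3 - <<'E'
from h import *
import pickle
S=pickle.load(open('S.pkl','rb'))
a=S['scene']['frame'][165:275,135:285,::-1]; b=S['side']['frame'][135:225,190:340,::-1]
A=np.vstack([cv2.resize(a,None,fx=4,fy=4,interpolation=cv2.INTER_CUBIC)[:,:600]])
B=cv2.resize(b,None,fx=4,fy=4,interpolation=cv2.INTER_CUBIC)
cv2.imwrite('pics/cropA.png',A);cv2.imwrite('pics/cropB.png',B)
for n in S:
    o,d=ray(S[n],(0,0));print(n,'cam at',o)
# orientation sanity + colour masks
for n,roi in(('scene',(160,280,130,290)),('side',(140,225,190,345))):
    f=S[n]['frame'];h=cv2.cvtColor(f,cv2.COLOR_RGB2HSV)
    for c,lo,hi in(('blue',(105,150,60),(125,255,255)),('orange',(8,150,120),(20,255,255)),('red',(0,170,80),(5,255,255))):
        m=cv2.inRange(h,lo,hi);z=np.zeros_like(m);z[roi[0]:roi[1],roi[2]:roi[3]]=m[roi[0]:roi[1],roi[2]:roi[3]]
        k,l,st,ce=cv2.connectedComponentsWithStats(z)
        for i in range(1,k):
            if st[i,4]>8: print(n,c,st[i],ce[i].round(1),onz(S[n],ce[i],.02).round(4))
E
```

```text
scene cam at [-0.24338587  0.49262287  0.67730077]
side cam at [ 0.51545392 -1.19207306  0.99952006]
scene blue [130 160   6  12  63] [132.2 165.4] [0.9944 0.2153 0.02  ]
scene blue [224 187   5   6  16] [226.  189.4] [0.6699 0.0212 0.02  ]
scene blue [174 240   7   3  12] [177.3 240.8] [0.5264 0.2486 0.02  ]
scene blue [168 244  29  20 310] [182.7 254.4] [0.4701 0.2587 0.02  ]
scene orange [231 197  16   8  33] [238.4 200.5] [0.5952 0.0209 0.02  ]
scene red [144 200  13  11  57] [150.  204.9] [0.7257 0.2494 0.02  ]
side blue [228 155  19  13 106] [238.3 161.1] [0.4955 0.2326 0.02  ]
side red [280 141   9   8  40] [284.  143.9] [0.666  0.3444 0.02  ]
```

View pics/cropA.png

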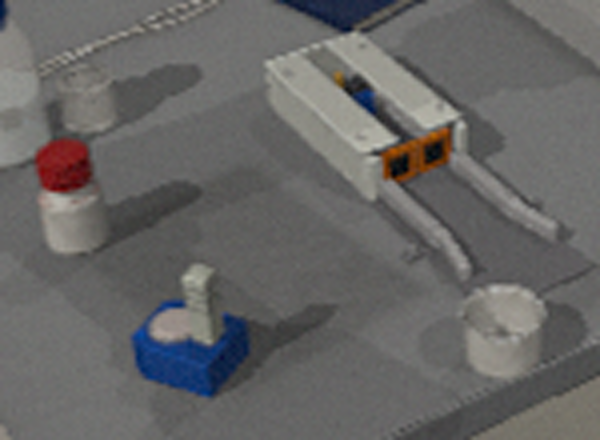

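View pics/cropB.png

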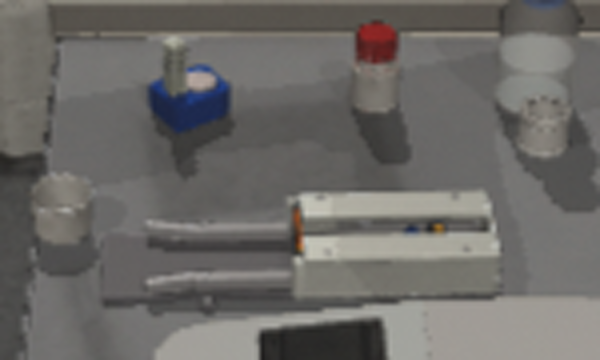

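The enlarged scene view puts the carrier's post top near crop (200,268), with the cup disc at (172,325) ahead of it. It also shows the dock's orange flap at (418,152) and rails running out to (465,270) and (555,230). In the side view the roof corners are at (303,197), (488,193), (297,262) and (498,255).

```bash
python3 - <<'E'
from h import *
import pickle
np.set_printoptions(precision=4,suppress=True)
S=pickle.load(open('S.pkl','rb'))
A=lambda u,v:(135+u/4-.375,165+v/4-.375); B=lambda u,v:(190+u/4-.375,135+v/4-.375)
a,b=S['scene'],S['side']
print('post top',tri(a,A(200,268),b,B(175,42)))
print('disc',tri(a,A(172,325),b,B(201,80)))
print('post top on z.08',onz(a,A(200,268),.08),onz(b,B(175,42),.08)); print('disc z.028',onz(a,A(172,325),.028),onz(b,B(201,80),.028))
for n,p in dict(BL=(267,65),BR=(355,35),FR=(462,125),FL=(375,157)).items(): print('roof',n,onz(a,A(*p),.042))
for n,p in dict(FL=(303,197),BL=(488,193),FR=(297,262),BR=(498,255)).items(): print('roofside',n,onz(b,B(*p),.042))
for n,p in dict(L=(465,272),R=(558,232)).items(): print('railtip',n,onz(a,A(*p),.018))
for n,p in dict(L=(150,226),R=(150,283)).items(): print('railtip side',n,onz(b,B(*p),.018))
for n,p in dict(plateR=(595,265),).items(): print(n,onz(a,A(*p),.005))
for n,p in dict(plate=(104,237),plateR=(104,302)).items(): print(n,'side',onz(b,B(*p),.005))
print('cup',tri(a,A(505,303),b,B(63,190)),'jar',tri(a,A(64,160),b,B(377,35)),'cell',tri(a,A(87,80),b,B(545,105)))
for n,p in dict(L=(135,340),T=(178,300),R=(248,345),N=(210,370)).items(): print('car',n,onz(a,A(*p),.028))
for n,p in dict(L=(150,97),R=(230,90),N=(183,110),T=(207,68)).items(): print('carside',n,onz(b,B(*p),.028))
import scipy.spatial.transform as T
print(T.Rotation.from_rotvec(bot.read_state()['orientation']).as_matrix())
E
```

```text
post top (array([0.4785, 0.2423, 0.0804]), np.float64(0.0012463096134661665))
disc (array([0.5001, 0.2594, 0.0282]), np.float64(0.00298660717635787))
post top on z.08 [0.4782 0.242  0.08  ] [0.4789 0.2438 0.08  ]
disc z.028 [0.4983 0.259  0.028 ] [0.501  0.2617 0.028 ]
roof BL [0.7272 0.0762 0.042 ]
roof BR [ 0.7281 -0.0035  0.042 ]
roof FR [ 0.5679 -0.0042  0.042 ]
roof FL [0.5688 0.0692 0.042 ]
roofside FL [0.585  0.0684 0.042 ]
roofside BL [0.737 0.072 0.042]
roofside FR [ 0.577  -0.0157  0.042 ]
roofside BR [ 0.7357 -0.0089  0.042 ]
railtip L [0.4481 0.0705 0.018 ]
railtip R [ 0.4484 -0.006   0.018 ]
railtip side L [0.4596 0.062  0.018 ]
railtip side R [ 0.4613 -0.0111  0.018 ]
plateR [ 0.4177 -0.0153  0.005 ]
plate side [0.4213 0.0644 0.005 ]
plateR side [ 0.4247 -0.0185  0.005 ]
cup (array([0.387 , 0.0807, 0.0401]), np.float64(0.003679550668916769)) jar (array([0.6566, 0.2663, 0.0696]), np.float64(0.004765323445656565)) cell (array([0.8002, 0.2001, 0.0378]), np.float64(0.006307930043788733))
car L [0.4983 0.2841 0.028 ]
car T [0.5188 0.2458 0.028 ]
car R [0.4538 0.2272 0.028 ]
car N [0.4464 0.2566 0.028 ]
carside L [0.4559 0.2351 0.028 ]
carside R [0.527  0.2454 0.028 ]
carside N [0.4853 0.2145 0.028 ]
carside T [0.5064 0.2812 0.028 ]
[[ 0.9086  0.4176 -0.0004]
 [ 0.4176 -0.9086  0.0015]
 [ 0.0002 -0.0016 -1.    ]]
```

```bash
cat >> h.py <<'E'
from scipy.spatial.transform import Rotation as Ro
def plan(xyz,yaw):
    "slide and delta_rot (tool axes) from here to xyz, tool down, tool x at yaw deg"
    s=bot.read_state(); R=Ro.from_rotvec(s['orientation'])
    T=Ro.from_euler('z',yaw,degrees=True)*Ro.from_rotvec([np.pi,0,0])
    d=R.inv().apply(np.array(xyz)-s['position']); r=(R.inv()*T).as_rotvec()
    print('t%.2f'%s['t'],'pos',s['position'].round(4),'yaw',np.degrees(np.arctan2(*R.as_matrix()[[1,0],0])).round(2),'q6',s['qpos'][5].round(2),'F',s['force'].round(1),'w',s['width'].round(4),'-> slide',d.round(4),'rot',r.round(4))
E
python3 -c "
from h import *
plan((.47,.22,.26),128)"
```

```text
Traceback (most recent call last):
  File "h.py", line 24, in plan
    print('t%.2f'%s['t'],'pos',s['position'].round(4),'yaw',np.degrees(np.arctan2(*R.as_matrix()[[1,0],0])).round(2),'q6',s['qpos'][5].round(2),'F',s['force'].round(1),'w',s['width'].round(4),'-> slide',d.round(4),'rot',r.round(4))
                                                                                                                                                                            ^^^^^^^^^^^^^^^^
AttributeError: 'float' object has no attribute 'round'
```

```bash
sed -i "s/s\['width'\].round(4)/round(float(s['width']),4)/" h.py
python3 -m crank '[{"slide":[0.03,-0.035,0],"delta_rot":[0,0,-0.12],"jaw":1},{"slide":[0.065,-0.07,0],"delta_rot":[0,0,-0.24],"jaw":1},{"slide":[0.1,-0.105,0],"delta_rot":[0,0,-0.36],"jaw":1},{"slide":[0.135,-0.14,0],"delta_rot":[0,0,-0.48],"jaw":1},{"slide":[0.17,-0.18,0],"delta_rot":[0,0,-0.6],"jaw":1}]'
python3 -c "
from h import *
plan((.47,.22,.26),128)"
```

```text
t: 0.6
position: [0.3083, -0.2664, 0.25]
orientation: [-2.73, -1.554, -0.0]
force: [1.3, -0.1, 0.6]
width: 0.0854
t0.60 pos [ 0.3083 -0.2664  0.25  ] yaw 59.3 q6 1.21 F [ 1.3 -0.1  0.6] w 0.0854 -> slide [ 0.5008 -0.1093 -0.0098] rot [ 2.000e-04 -3.000e-04 -1.199e+00]
```

```bash

python3 -m crank '[{"slide":[0.048,-0.01,0],"delta_rot":[0,0,-0.12],"jaw":1},{"slide":[0.096,-0.02,0],"delta_rot":[0,0,-0.24],"jaw":1},{"slide":[0.144,-0.03,0],"delta_rot":[0,0,-0.36],"jaw":1},{"slide":[0.192,-0.04,0],"delta_rot":[0,0,-0.48],"jaw":1},{"slide":[0.24,-0.05,0],"delta_rot":[0,0,-0.6],"jaw":1}]'
python3 -c "
from h import *
plan((.47,.22,.26),128)"
```

```text
t: 1.1
position: [0.3887, -0.0347, 0.2503]
orientation: [2.148, 2.292, 0.0]
force: [1.4, -0.4, -0.4]
width: 0.0859
t1.10 pos [ 0.3887 -0.0347  0.2503] yaw 93.71 q6 1.23 F [ 1.4 -0.4 -0.4] w 0.0859 -> slide [ 0.2489  0.0976 -0.0097] rot [ 3.000e-04  3.000e-04 -5.986e-01]
```

```bash

python3 -c "
from h import *
import pickle
pickle.dump(snap('wrist','w1.png'),open('w1.pkl','wb'))"
python3 -m crank '[{"slide":[0.045,0.017,0],"delta_rot":[0,0,-0.12],"jaw":1},{"slide":[0.09,0.034,0],"delta_rot":[0,0,-0.24],"jaw":1},{"slide":[0.135,0.051,0],"delta_rot":[0,0,-0.36],"jaw":1},{"slide":[0.18,0.068,0],"delta_rot":[0,0,-0.48],"jaw":1},{"slide":[0.22,0.085,0],"delta_rot":[0,0,-0.6],"jaw":1}]'
python3 -c "
from h import *
import pickle
s=snap('wrist','w2.png');pickle.dump(s,open('w2.pkl','wb'))
print(ray(s,(256,192)))
plan((.4785,.2423,.25),128)
a=cv2.imread('pics/w1.png');b=cv2.imread('pics/w2.png');cv2.imwrite('pics/w12.png',cv2.resize(np.hstack([a,b]),(800,300)))"
```

```text
t: 1.65
position: [0.4603, 0.19, 0.25]
orientation: [-1.374, -2.825, 0.0]
force: [0.6, -1.7, 0.1]
width: 0.0854
(array([0.40824424, 0.25723859, 0.37426812]), array([ 0.200684  , -0.25859448, -0.94491113]))
t1.70 pos [0.4625 0.1951 0.2501] yaw 128.58 q6 1.15 F [3.4 4.3 0.2] w 0.0855 -> slide [0.027  0.0419 0.0003] rot [ 0.0046 -0.0027  0.01  ]
```

View pics/w12.png

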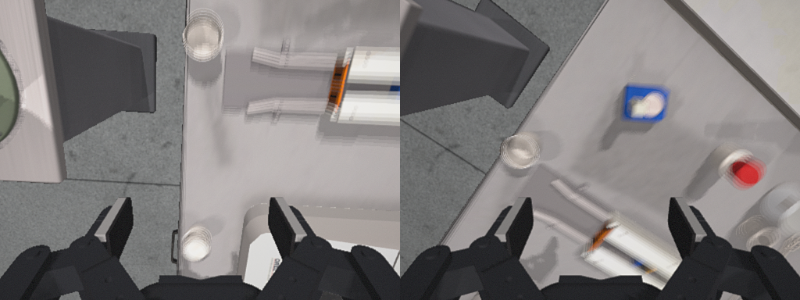

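The wrist view (400 px per half) shows the carrier at right-half (645,102), the cup at (520,150), and the dock mouth with its orange flap at (602,237). The picture is blurred, so I take a still one and measure.

```bash
python3 - <<'E'
from h import *
import pickle
np.set_printoptions(precision=4,suppress=True)
for i in range(5): s=snap('wrist','w3.png')
pickle.dump(s,open('w3.pkl','wb'))
f=s['frame'];h=cv2.cvtColor(f,cv2.COLOR_RGB2HSV)
m=cv2.inRange(h,(105,130,60),(125,255,255)); m[:, :270]=0;m[200:]=0
pts=np.argwhere(m>0)[:,::-1]
print('bbox',pts.min(0),pts.max(0))
hull=cv2.convexHull(pts.astype(np.float32)); 
w=np.array([onz(s,p,.028)[:2] for p in hull[:,0]])
r=cv2.minAreaRect((w*1000).astype(np.float32));print('blue rect mm',r)
x0,y0=pts.min(0)-20
c=cv2.resize(f[y0:y0+85,x0:x0+100,::-1],None,fx=4,fy=4,interpolation=cv2.INTER_CUBIC)
d=f[200:384,150:385,::-1];d=cv2.resize(d,None,fx=1.7,fy=1.7,interpolation=cv2.INTER_CUBIC)
H=max(c.shape[0],d.shape[0]);im=np.zeros((H,c.shape[1]+d.shape[1],3),np.uint8)
im[:c.shape[0],:c.shape[1]]=c;im[:d.shape[0],c.shape[1]:]=d
cv2.imwrite('pics/w3c.png',im);print(im.shape,x0,y0)
E
```

```text
bbox [284 110] [341 156]
blue rect mm ((488.06146240234375, 252.98446655273438), (61.3646240234375, 49.09438705444336), 33.38352584838867)
(340, 800, 3) 264 90
```

View pics/w3c.png

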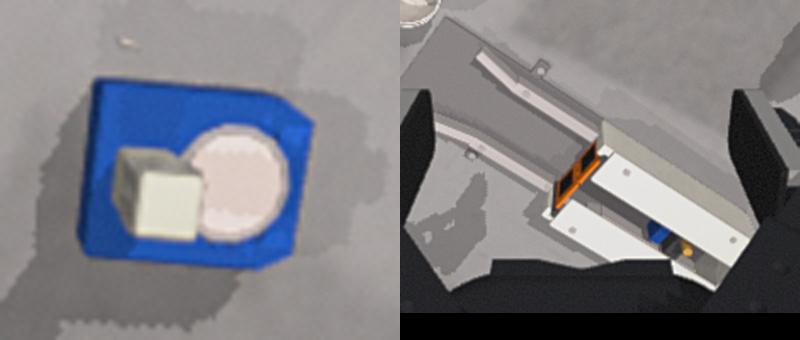

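```bash
python3 - <<'E'
from h import *
import pickle
np.set_printoptions(precision=4,suppress=True)
s=pickle.load(open('w3.pkl','rb'))
P=lambda u,v:(264+u/4-.375,90+v/4-.375); D=lambda u,v:(150+(u-400)/1.7-.2,200+v/1.7-.2)
print('post top',onz(s,P(168,206),.08),'disc',onz(s,P(237,183),.028))
for n,p,z in(('roofLfront',(607,152),.042),('roofLback',(750,240),.042),('slotLfront',(592,180),.042),('slotLback',(718,290),.042),('slotRfront',(573,197),.042),('roofRfront',(552,220),.042),('railtipL',(482,52),.018),('plate corner',(445,18),.005),('flap L top',(600,143),.0365),('flap R top',(556,208),.0365)): print(n,onz(s,D(*p),z))
d=s['frame'][190:384,150:385,::-1];cv2.imwrite('pics/w3d.png',cv2.resize(d,None,fx=3.4,fy=3.09,interpolation=cv2.INTER_CUBIC))
plan((.4785,.2423,.15),123.4)
E
```

```text
post top [0.4757 0.2445 0.08  ] disc [0.4988 0.2594 0.028 ]
roofLfront [0.575  0.0711 0.042 ]
roofLback [0.7198 0.0762 0.042 ]
slotLfront [0.582  0.0438 0.042 ]
slotLback [0.736  0.0205 0.042 ]
slotRfront [0.5802 0.0219 0.042 ]
roofRfront [ 0.5807 -0.0064  0.042 ]
railtipL [0.4558 0.0699 0.018 ]
plate corner [0.4188 0.0696 0.005 ]
flap L top [0.5684 0.0712 0.0365]
flap R top [0.5789 0.0009 0.0365]
t1.95 pos [0.4596 0.1872 0.2499] yaw 127.74 q6 1.15 F [-0.8 -0.3 -0.1] w 0.0857 -> slide [0.032  0.0488 0.0998] rot [-0.0015 -0.0003  0.0758]
```

View pics/w3d.png

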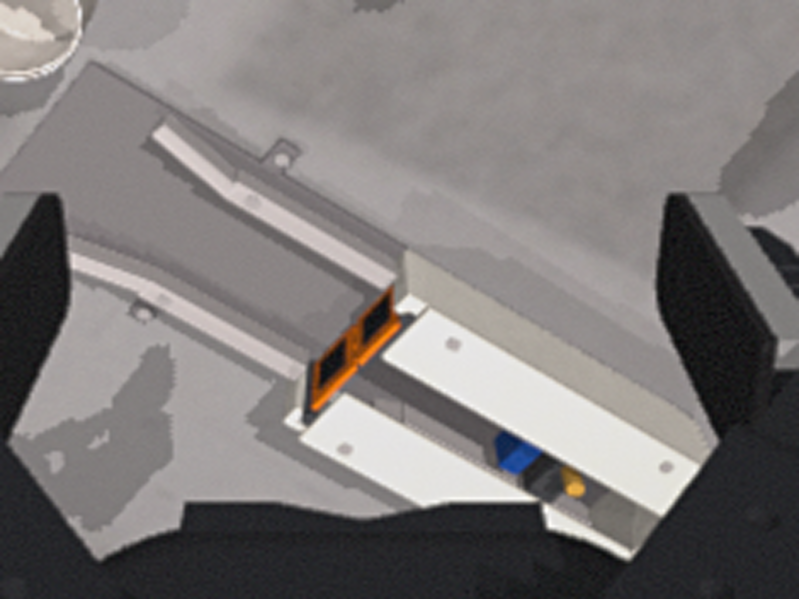

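The enlarged wrist view shows the roof's outer left edge from (430,308) to (705,463) and the slot edges from (385,352) to (652,517) and (345,395) to (565,515). The rails' inner edges run (225,198)–(385,285) and (155,272)–(300,365), and the flap is closed. Next I compute the dock axis and move above the post.

```bash
python3 - <<'E'
from h import *
import pickle
np.set_printoptions(precision=4,suppress=True)
s=pickle.load(open('w3.pkl','rb'))
D=lambda u,v:(150+u/3.4-.35,190+v/3.09-.35)
def line(n,p,q,z):
    a,b=onz(s,D(*p),z),onz(s,D(*q),z);d=b-a;k=d[1]/d[0];print(n,a[:2],b[:2],'yaw',np.degrees(np.arctan(k)).round(2),'y@.5',(a[1]+k*(.5-a[0])).round(4),'y@.65',(a[1]+k*(.65-a[0])).round(4))
line('roof out L',(430,308),(705,463),.042)
line('slot L',(385,352),(652,517),.042)
line('slot R',(345,395),(565,515),.042)
line('rail L in',(225,198),(385,285),.018)
line('rail R in',(155,272),(300,365),.018)
line('rail R out',(80,265),(290,378),.018)
print(onz(s,D(300,438),.042),'plate',onz(s,D(90,62),.005))
E
python3 -m crank '[{"slide":[0.008,0.012,0],"delta_rot":[0,0,0.02],"jaw":1},{"slide":[0.016,0.024,0],"delta_rot":[0,0,0.04],"jaw":1},{"slide":[0.024,0.037,0],"delta_rot":[0,0,0.06],"jaw":1},{"slide":[0.03,0.051,0],"delta_rot":[0,0,0.076],"jaw":1},{"slide":[0.03,0.051,0],"delta_rot":[0,0,0.076],"jaw":1}]'
python3 -c "
from h import *
plan((.476,.244,.064),123.4)"
```

```text
roof out L [0.5797 0.0746] [0.7195 0.0792] yaw 1.88 y@.5 0.072 y@.65 0.0769
slot L [0.58   0.0466] [0.724 0.043] yaw -1.44 y@.5 0.0486 y@.65 0.0448
slot R [0.5815 0.0192] [0.6947 0.0217] yaw 1.26 y@.5 0.0174 y@.65 0.0207
rail L in [0.4937 0.056 ] [0.5702 0.0598] yaw 2.83 y@.5 0.0563 y@.65 0.0638
rail R in [0.4931 0.0084] [0.5689 0.004 ] yaw -3.28 y@.5 0.008 y@.65 -0.0006
rail R out [ 0.4673 -0.0071] [ 0.57   -0.0044] yaw 1.49 y@.5 -0.0062 y@.65 -0.0023
[ 0.5815 -0.0105  0.042 ] plate [0.4182 0.0703 0.005 ]
t: 2.45
position: [0.4828, 0.2425, 0.2504]
orientation: [1.49, 2.766, 0.001]
force: [-0.2, -0.1, 1.1]
width: 0.0854
t2.45 pos [0.4828 0.2425 0.2504] yaw 123.38 q6 1.32 F [-0.2 -0.1  1.1] w 0.0854 -> slide [ 0.005  -0.0049  0.1864] rot [ 0.0005  0.0001 -0.0004]
```

```bash

python3 -m crank '[{"slide":[0.005,-0.005,0.035],"delta_rot":[0,0,0],"jaw":1},{"slide":[0.005,-0.005,0.07],"delta_rot":[0,0,0],"jaw":1},{"slide":[0.005,-0.005,0.105],"delta_rot":[0,0,0],"jaw":1},{"slide":[0.005,-0.005,0.125],"delta_rot":[0,0,0],"jaw":1},{"slide":[0.005,-0.005,0.125],"delta_rot":[0,0,0],"jaw":1}]'
python3 - <<'E'
from h import *
np.set_printoptions(precision=4,suppress=True)
s=snap('wrist','w4.png')
f=s['frame'];h=cv2.cvtColor(f,cv2.COLOR_RGB2HSV)
m=cv2.inRange(h,(105,130,60),(125,255,255)); k,l,st,ce=cv2.connectedComponentsWithStats(m); i=1+st[1:,4].argmax()
hull=cv2.convexHull(np.argwhere(l==i)[:,::-1].astype(np.float32))
w=np.array([onz(s,p,.028)[:2] for p in hull[:,0]]);print(st[i],cv2.minAreaRect((w*1000).astype(np.float32)))
print('exp post top px',[proj(s,(.4762+dx,.244+dy,.08)).round() for dx,dy in((0,0),(.011,0),(-.011,0),(0,.011),(0,-.011))])
plan((.476,.244,.064),123.4)
E
```

```text
t: 2.95
position: [0.4726, 0.242, 0.1227]
orientation: [-1.489, -2.762, 0.008]
force: [0.0, 1.3, 0.2]
width: 0.0857
[ 245  165   80   68 2651] ((488.2391662597656, 255.95559692382812), (59.510772705078125, 53.898738861083984), 32.5283317565918)
exp post top px [array([263., 235.]), array([278., 244.]), array([248., 226.]), array([273., 221.]), array([253., 248.])]
t3.00 pos [0.474  0.2426 0.1245] yaw 123.36 q6 1.32 F [ 0.2 -0.1  0.6] w 0.0852 -> slide [-0.      0.0027  0.0605] rot [-0.0034 -0.0006 -0.0007]
```

View pics/w4.png

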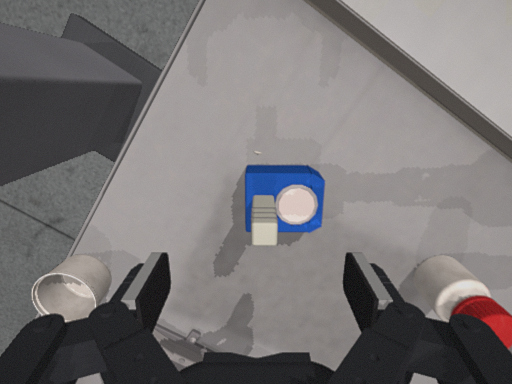

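The post top is at (264,233), against an expected (263,235). The fingers straddle it, and the carrier is square in the view. Next I descend and grip.

```bash

python3 -m crank '[{"slide":[0,0.002,0.015],"delta_rot":[0,0,0],"jaw":1},{"slide":[0,0.002,0.03],"delta_rot":[0,0,0],"jaw":1},{"slide":[0,0.002,0.045],"delta_rot":[0,0,0],"jaw":1},{"slide":[0,0.002,0.058],"delta_rot":[0,0,0],"jaw":1},{"slide":[0,0.002,0.06],"delta_rot":[0,0,0],"jaw":1}]'
python3 -m crank '[{"slide":[0,0,0],"delta_rot":[0,0,0],"jaw":0.6},{"slide":[0,0,0],"delta_rot":[0,0,0],"jaw":0.4},{"slide":[0,0,0],"delta_rot":[0,0,0],"jaw":0.25},{"slide":[0,0,0],"delta_rot":[0,0,0],"jaw":0.1},{"slide":[0,0,0],"delta_rot":[0,0,0],"jaw":0}]'
python3 -m crank '[{"slide":[0,0,0],"delta_rot":[0,0,0],"jaw":0},{"slide":[0,0,0],"delta_rot":[0,0,0],"jaw":0},{"slide":[0,0,0],"delta_rot":[0,0,0],"jaw":0},{"slide":[0,0,0],"delta_rot":[0,0,0],"jaw":0},{"slide":[0,0,0],"delta_rot":[0,0,0],"jaw":0}]'
python3 -c "
from h import *
plan((.476,.244,.064),123.4)"
```

```text
t: 3.5
position: [0.4767, 0.2449, 0.0651]
orientation: [-1.489, -2.766, 0.001]
force: [-0.1, -0.1, -1.0]
width: 0.0852
t: 4.0
position: [0.4769, 0.2455, 0.0656]
orientation: [1.488, 2.767, 0.0]
force: [2.6, 1.0, -2.8]
width: 0.015
t: 4.5
position: [0.4767, 0.2455, 0.0653]
orientation: [-1.488, -2.767, 0.0]
force: [-0.7, -0.4, 1.3]
width: 0.0153
t4.50 pos [0.4767 0.2455 0.0653] yaw 123.46 q6 1.32 F [-0.7 -0.4  1.3] w 0.0153 -> slide [-0.0008 -0.0014  0.0013] rot [-0.0003 -0.0002  0.0011]
```

```bash

python3 -m crank '[{"slide":[0,0,-0.008],"delta_rot":[0,0,0],"jaw":0},{"slide":[0,0,-0.02],"delta_rot":[0,0,0],"jaw":0},{"slide":[0,0,-0.035],"delta_rot":[0,0,0],"jaw":0},{"slide":[0,0,-0.05],"delta_rot":[0,0,0],"jaw":0},{"slide":[0,0,-0.06],"delta_rot":[0,0,0],"jaw":0}]'
python3 -c "
from h import *
plan((.437,.0288,.125),91.5)"
```

```text
t: 5.0
position: [0.4777, 0.2458, 0.1272]
orientation: [1.487, 2.766, 0.003]
force: [-0.1, 0.1, -1.9]
width: 0.015
t5.00 pos [0.4777 0.2458 0.1272] yaw 123.46 q6 1.32 F [-0.1  0.1 -1.9] w 0.015 -> slide [-0.1586 -0.1536  0.002 ] rot [ 2.300e-03 -1.000e-04  5.578e-01]
```

```bash

python3 -m crank '[{"slide":[-0.012,-0.011,0],"delta_rot":[0,0,0.05],"jaw":0},{"slide":[-0.032,-0.03,0],"delta_rot":[0,0,0.13],"jaw":0},{"slide":[-0.056,-0.054,0],"delta_rot":[0,0,0.21],"jaw":0},{"slide":[-0.08,-0.077,0],"delta_rot":[0,0,0.29],"jaw":0},{"slide":[-0.1,-0.097,0],"delta_rot":[0,0,0.37],"jaw":0}]'
python3 -c "
from h import *
plan((.437,.0288,.125),91.5)"
```

```text
t: 5.5
position: [0.4498, 0.1064, 0.125]
orientation: [-1.978, -2.44, 0.002]
force: [0.7, -0.4, -1.1]
width: 0.0154
t5.50 pos [0.4498 0.1064 0.125 ] yaw 101.94 q6 1.44 F [ 0.7 -0.4 -1.1] w 0.0154 -> slide [-0.0733 -0.0286  0.    ] rot [-0.0011  0.0007  0.1823]
```

```bash

python3 -m crank '[{"slide":[-0.018,-0.007,0],"delta_rot":[0,0,0.045],"jaw":0},{"slide":[-0.036,-0.014,0],"delta_rot":[0,0,0.09],"jaw":0},{"slide":[-0.054,-0.021,0],"delta_rot":[0,0,0.135],"jaw":0},{"slide":[-0.068,-0.027,0],"delta_rot":[0,0,0.17],"jaw":0},{"slide":[-0.073,-0.0286,0],"delta_rot":[0,0,0.182],"jaw":0}]'
python3 - <<'E'
from h import *
import pickle
for i in range(4): s=snap('wrist','w5.png')
pickle.dump(s,open('w5.pkl','wb'))
cv2.imwrite('pics/w5b.png',cv2.resize(cv2.imread('pics/w5.png'),(800,600),interpolation=cv2.INTER_CUBIC))
plan((.437,.0288,.125),91.5)
E
```

```text
t: 6.0
position: [0.4375, 0.0296, 0.125]
orientation: [-2.19, -2.252, 0.002]
force: [-1.1, 0.5, -2.6]
width: 0.0152
t6.20 pos [0.4386 0.0314 0.1252] yaw 91.83 q6 1.44 F [ 0.2 -0.4 -2.8] w 0.0156 -> slide [-0.0025 -0.0017  0.0002] rot [-0.     -0.0003  0.0057]
```

View pics/w5b.png

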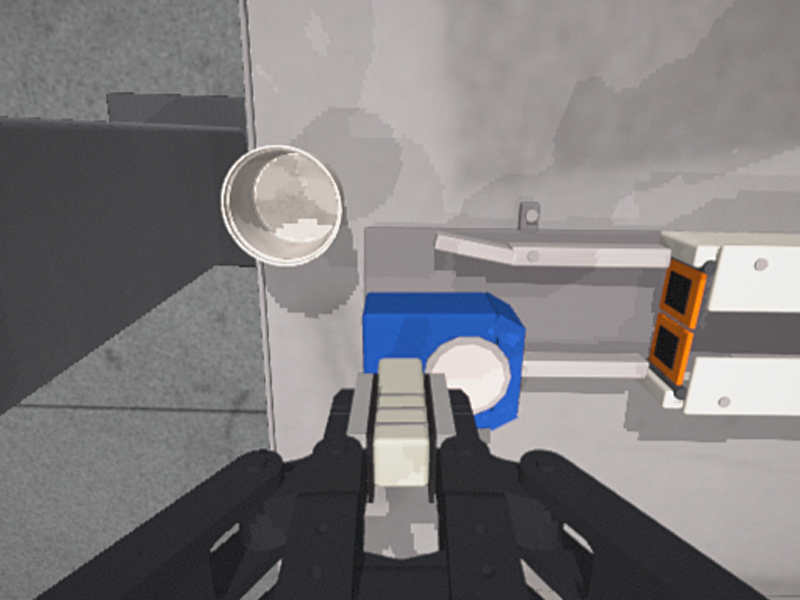

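The carrier is held level above the plate. The cup at (282,205) is clear. The rail inner edges are at v≈265 and 355, the slot edges at v≈312 and 355, and the carrier's left edge at v≈293. Next I convert these to positions.

```bash
python3 - <<'E'
from h import *
import pickle
np.set_printoptions(precision=4,suppress=True)
s=pickle.load(open('w5.pkl','rb'))
k=1.5625;D=lambda u,v:((u+.5)/k-.5,(v+.5)/k-.5)
f=s['frame'];h=cv2.cvtColor(f,cv2.COLOR_RGB2HSV);g=cv2.cvtColor(f,cv2.COLOR_RGB2GRAY).astype(float);V=h[:,:,2].astype(float)
def edge(n,u0,u1,v0,v1,z,sgn,im=g):
    us=np.arange(int(u0/k),int(u1/k));lo,hi=int(v0/k),int(v1/k);P=[]
    G=cv2.Sobel(cv2.GaussianBlur(im,(0,0),.8),cv2.CV_64F,0,1)*sgn
    for u in us:
        c=np.clip(G[lo:hi,u],0,None); P.append(onz(s,(u,lo+(c**2*np.arange(hi-lo)).sum()/max((c**2).sum(),1e-9)),z)[:2])
    P=np.array(P);a=np.polyfit(P[:,0],P[:,1],1);r=np.std(P[:,1]-np.polyval(a,P[:,0]))
    print(n,'yaw %.2f y@.45 %.4f y@.58 %.4f x %.3f-%.3f res %.4f'%(np.degrees(np.arctan(a[0])),np.polyval(a,.45),np.polyval(a,.58),P[0,0],P[-1,0],r))
edge('railL in',545,655,258,275,.018,-1)
edge('railR in',540,635,346,362,.018,1)
edge('slotL',720,795,305,320,.042,-1)
edge('slotR',705,795,348,363,.042,1)
edge('roofR out',695,795,406,420,.042,-1)
edge('plate L',380,430,220,236,.005,-1)
zc=.1252-.0653+.028
edge('carrier L',372,480,287,300,zc,-1,im=V-h[:,:,1]*1.0)
for n,p,z in(('roof front L',(715,262),.042),('roof front R',(693,380),.042),('plate front L',(364,228),.005),('nose',(524,365),zc),('tailtop',(363,300),zc),('disc',(468,376),zc),('flap L',(703,300),.0365),('post top',(400,457),zc+.052),('rail tip L',(437,240),.018)): print(n,onz(s,D(*p),z))
E
```

```text
railL in yaw 1.03 y@.45 0.0555 y@.58 0.0579 x 0.509-0.564 res 0.0000
railR in yaw 3.33 y@.45 0.0019 y@.58 0.0095 x 0.513-0.563 res 0.0002
slotL yaw 1.05 y@.45 0.0412 y@.58 0.0436 x 0.585-0.620 res 0.0000
slotR yaw 1.68 y@.45 0.0164 y@.58 0.0203 x 0.585-0.626 res 0.0001
roofR out yaw 1.17 y@.45 -0.0142 y@.58 -0.0115 x 0.587-0.636 res 0.0000
plate L yaw 0.85 y@.45 0.0726 y@.58 0.0745 x 0.426-0.451 res 0.0001
carrier L yaw 1.83 y@.45 0.0636 y@.58 0.0677 x 0.427-0.465 res 0.0000
roof front L [0.5779 0.0668 0.042 ]
roof front R [0.5817 0.0076 0.042 ]
plate front L [0.4182 0.0702 0.005 ]
nose [0.4845 0.0359 0.0879]
tailtop [0.4239 0.0598 0.0879]
disc [0.4639 0.0306 0.0879]
flap L [0.5805 0.047  0.0365]
post top [0.4381 0.0327 0.1399]
rail tip L [0.455  0.0678 0.018 ]
```

```bash

python3 -m crank '[{"slide":[-0.0015,-0.0015,0.005],"delta_rot":[0,0,0.012],"jaw":0},{"slide":[-0.0015,-0.0015,0.016],"delta_rot":[0,0,0.012],"jaw":0},{"slide":[-0.0015,-0.0015,0.028],"delta_rot":[0,0,0.012],"jaw":0},{"slide":[-0.0015,-0.0015,0.038],"delta_rot":[0,0,0.012],"jaw":0},{"slide":[-0.0015,-0.0015,0.044],"delta_rot":[0,0,0.012],"jaw":0}]'
python3 -m crank '[{"slide":[0,0,0.002],"delta_rot":[0,0,0],"jaw":0},{"slide":[0,0,0.004],"delta_rot":[0,0,0],"jaw":0},{"slide":[0,0,0.006],"delta_rot":[0,0,0],"jaw":0},{"slide":[0,0,0.008],"delta_rot":[0,0,0],"jaw":0},{"slide":[0,0,0.009],"delta_rot":[0,0,0],"jaw":0}]'
python3 -c "
from h import *
plan((.437,.0298,.0703),91.15)"
```

```text
t: 6.7
position: [0.4364, 0.03, 0.0799]
orientation: [-2.197, -2.243, 0.002]
force: [-0.6, 0.4, -1.8]
width: 0.0153
t: 7.2
position: [0.4373, 0.0296, 0.0723]
orientation: [2.199, 2.243, 0.0]
force: [0.9, 0.6, -2.7]
width: 0.0153
t7.20 pos [0.4373 0.0296 0.0723] yaw 91.14 q6 1.45 F [ 0.9  0.6 -2.7] w 0.0153 -> slide [ 0.0002 -0.0003  0.002 ] rot [ 0.0003  0.     -0.0001]
```

```bash

python3 -m crank '[{"slide":[0,0,0.0005],"delta_rot":[0,0,0],"jaw":0},{"slide":[0,0,0.001],"delta_rot":[0,0,0],"jaw":0},{"slide":[0,0,0.0015],"delta_rot":[0,0,0],"jaw":0},{"slide":[0,0,0.0015],"delta_rot":[0,0,0],"jaw":0},{"slide":[0,0,0.0015],"delta_rot":[0,0,0],"jaw":0}]'
python3 -c "
from h import *
plan((.437,.0298,.0703),91.15)"
```

```text
t: 7.7
position: [0.4373, 0.0297, 0.0708]
orientation: [2.199, 2.244, 0.0]
force: [-0.2, -0.5, -1.9]
width: 0.0154
t7.70 pos [0.4373 0.0297 0.0708] yaw 91.15 q6 1.45 F [-0.2 -0.5 -1.9] w 0.0154 -> slide [ 0.0002 -0.0003  0.0005] rot [ 0.0001 -0.     -0.    ]
```

```bash

python3 -m crank '[{"slide":[0,0,0.0004],"delta_rot":[0,0,0],"jaw":0},{"slide":[0,0,0.0008],"delta_rot":[0,0,0],"jaw":0},{"slide":[0,0,0.0008],"delta_rot":[0,0,0],"jaw":0},{"slide":[0,0,0.0008],"delta_rot":[0,0,0],"jaw":0},{"slide":[0,0,0.0008],"delta_rot":[0,0,0],"jaw":0}]'
python3 -c "
from h import *
plan((.437,.0298,.0703),91.15)"
```

```text
t: 8.2
position: [0.4372, 0.0296, 0.0702]
orientation: [2.199, 2.243, 0.0]
force: [-2.3, 1.3, 4.5]
width: 0.0151
t8.20 pos [0.4372 0.0296 0.0702] yaw 91.15 q6 1.45 F [-2.3  1.3  4.5] w 0.0151 -> slide [ 0.0002 -0.0002 -0.0001] rot [ 0.0001  0.     -0.0001]
```

```bash

python3 -m crank '[{"slide":[0,0.006,-0.0004],"delta_rot":[0,0,0],"jaw":0},{"slide":[0,0.014,-0.0004],"delta_rot":[0,0,0],"jaw":0},{"slide":[0,0.022,-0.0004],"delta_rot":[0,0,0],"jaw":0},{"slide":[0,0.028,-0.0004],"delta_rot":[0,0,0],"jaw":0},{"slide":[0,0.03,-0.0004],"delta_rot":[0,0,0],"jaw":0}]'
python3 -c "
from h import *
plan((.467,.0302,.0703),91.15)"
```

```text
t: 8.7
position: [0.4684, 0.0302, 0.0703]
orientation: [2.199, 2.243, 0.001]
force: [-0.3, 0.5, -0.8]
width: 0.0149
t8.70 pos [0.4684 0.0302 0.0703] yaw 91.15 q6 1.46 F [-0.3  0.5 -0.8] w 0.0149 -> slide [ 0.     -0.0014 -0.    ] rot [ 0.0007  0.     -0.0001]
```

```bash

python3 -m crank '[{"slide":[0,0.009,0],"delta_rot":[0,0,0],"jaw":0},{"slide":[0,0.018,0],"delta_rot":[0,0,0],"jaw":0},{"slide":[0,0.027,0],"delta_rot":[0,0,0],"jaw":0},{"slide":[0,0.036,0],"delta_rot":[0,0,0],"jaw":0},{"slide":[0,0.04,0],"delta_rot":[0,0,0],"jaw":0}]'
python3 - <<'E'
from h import *
import pickle
np.set_printoptions(precision=4,suppress=True)
for i in range(3): s=snap('wrist','w6.png')
pickle.dump(s,open('w6.pkl','wb'))
cv2.imwrite('pics/w6b.png',cv2.resize(cv2.imread('pics/w6.png')[90:330,150:470],(800,600),interpolation=cv2.INTER_CUBIC))
plan((.51,.031,.0703),91.15)
E
```

```text
t: 9.2
position: [0.5086, 0.031, 0.0704]
orientation: [2.199, 2.243, 0.001]
force: [0.2, -0.4, -2.6]
width: 0.0154
t9.35 pos [0.5075 0.031  0.0703] yaw 91.15 q6 1.47 F [ 0.5 -0.9 -1.6] w 0.0152 -> slide [-0.0001  0.0025 -0.    ] rot [ 0.  0. -0.]
```

View pics/w6b.png

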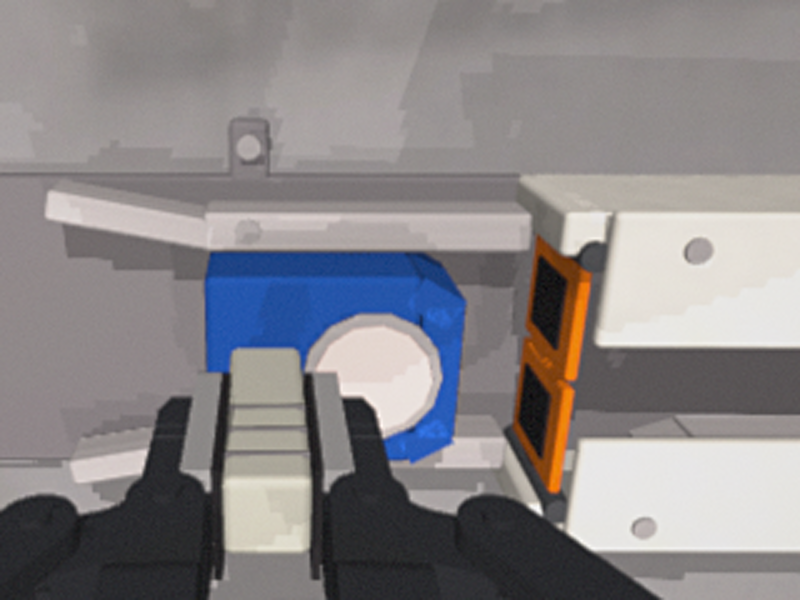

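The carrier sits between the rails, nose at crop (462,330), short of the closed flap at (550,360), with no side force. Next I push through the flap.

```bash

python3 -m crank '[{"slide":[0,0.006,0],"delta_rot":[0,0,0],"jaw":0},{"slide":[0,0.012,0],"delta_rot":[0,0,0],"jaw":0},{"slide":[0,0.018,0],"delta_rot":[0,0,0],"jaw":0},{"slide":[0,0.024,0],"delta_rot":[0,0,0],"jaw":0},{"slide":[0,0.03,0],"delta_rot":[0,0,0],"jaw":0}]'
python3 -m crank '[{"slide":[0,0.006,0],"delta_rot":[0,0,0],"jaw":0},{"slide":[0,0.012,0],"delta_rot":[0,0,0],"jaw":0},{"slide":[0,0.018,0],"delta_rot":[0,0,0],"jaw":0},{"slide":[0,0.024,0],"delta_rot":[0,0,0],"jaw":0},{"slide":[0,0.03,0],"delta_rot":[0,0,0],"jaw":0}]'
python3 -c "
from h import *
plan((.612,.0326,.0703),91.15)"
```

```text
t: 9.85
position: [0.5357, 0.0316, 0.0704]
orientation: [-2.197, -2.242, 0.005]
force: [-9.6, -0.3, 11.8]
width: 0.0151
t: 10.35
position: [0.5657, 0.0322, 0.0704]
orientation: [-2.198, -2.242, 0.004]
force: [-3.8, 0.2, 3.5]
width: 0.0155
t10.35 pos [0.5657 0.0322 0.0704] yaw 91.14 q6 1.48 F [-3.8  0.2  3.5] w 0.0155 -> slide [-0.0005  0.0463 -0.    ] rot [-0.0035  0.0003 -0.0002]
```

```bash

python3 -m crank '[{"slide":[0,0.005,0],"delta_rot":[0,0,0],"jaw":0},{"slide":[0,0.01,0],"delta_rot":[0,0,0],"jaw":0},{"slide":[0,0.015,0],"delta_rot":[0,0,0],"jaw":0},{"slide":[0,0.02,0],"delta_rot":[0,0,0],"jaw":0},{"slide":[0,0.025,0],"delta_rot":[0,0,0],"jaw":0}]'
python3 -c "
from h import *
plan((.612,.0326,.0703),91.15)"
python3 -m crank '[{"slide":[0,0.004,0],"delta_rot":[0,0,0],"jaw":0},{"slide":[0,0.008,0],"delta_rot":[0,0,0],"jaw":0},{"slide":[0,0.012,0],"delta_rot":[0,0,0],"jaw":0},{"slide":[0,0.015,0],"delta_rot":[0,0,0],"jaw":0},{"slide":[0,0.017,0],"delta_rot":[0,0,0],"jaw":0}]'
python3 -c "
from h import *
plan((.612,.0326,.0703),91.15)"
```

```text
t: 10.85
position: [0.5926, 0.0328, 0.0703]
orientation: [2.199, 2.244, -0.0]
force: [-2.4, -0.1, 0.2]
width: 0.015
t10.85 pos [0.5926 0.0328 0.0703] yaw 91.15 q6 1.48 F [-2.4 -0.1  0.2] w 0.015 -> slide [-0.0006  0.0193  0.    ] rot [ 0.  0. -0.]
t: 11.35
position: [0.6095, 0.0331, 0.0703]
orientation: [2.199, 2.244, 0.0]
force: [-1.6, 0.4, -0.0]
width: 0.0153
t11.35 pos [0.6095 0.0331 0.0703] yaw 91.14 q6 1.48 F [-1.6  0.4 -0. ] w 0.0153 -> slide [-0.0005  0.0025  0.    ] rot [ 0.     -0.     -0.0001]
```

```bash
cat > ok.py <<'E'
import sys
from h import *
s=bot.read_state();print('x',s['position'][0].round(4),'F',s['force'].round(1));sys.exit(abs(s['force'][0])>float(sys.argv[1]))
E
python3 -m crank '[{"slide":[0,0.001,0],"delta_rot":[0,0,0],"jaw":0},{"slide":[0,0.002,0],"delta_rot":[0,0,0],"jaw":0},{"slide":[0,0.003,0],"delta_rot":[0,0,0],"jaw":0},{"slide":[0,0.004,0],"delta_rot":[0,0,0],"jaw":0},{"slide":[0,0.005,0],"delta_rot":[0,0,0],"jaw":0}]' >/dev/null && python3 ok.py 4 &&
python3 -m crank '[{"slide":[0,0.001,0],"delta_rot":[0,0,0],"jaw":0},{"slide":[0,0.002,0],"delta_rot":[0,0,0],"jaw":0},{"slide":[0,0.003,0],"delta_rot":[0,0,0],"jaw":0},{"slide":[0,0.004,0],"delta_rot":[0,0,0],"jaw":0},{"slide":[0,0.005,0],"delta_rot":[0,0,0],"jaw":0}]' >/dev/null && python3 ok.py 4 &&
python3 -m crank '[{"slide":[0,0.001,0],"delta_rot":[0,0,0],"jaw":0},{"slide":[0,0.002,0],"delta_rot":[0,0,0],"jaw":0},{"slide":[0,0.003,0],"delta_rot":[0,0,0],"jaw":0},{"slide":[0,0.004,0],"delta_rot":[0,0,0],"jaw":0},{"slide":[0,0.005,0],"delta_rot":[0,0,0],"jaw":0}]' >/dev/null && python3 ok.py 4
```

```text
x 0.6142 F [-1.3  0.6 -1.6]False
```

```bash
sed -i 's/sys.exit(\(.*\))$/sys.exit(int(\1))/' ok.py
python3 -m crank '[{"slide":[0,0.001,0],"delta_rot":[0,0,0],"jaw":0},{"slide":[0,0.002,0],"delta_rot":[0,0,0],"jaw":0},{"slide":[0,0.003,0],"delta_rot":[0,0,0],"jaw":0},{"slide":[0,0.004,0],"delta_rot":[0,0,0],"jaw":0},{"slide":[0,0.005,0],"delta_rot":[0,0,0],"jaw":0}]' >/dev/null && python3 ok.py 3.5 &&
python3 -m crank '[{"slide":[0,0.001,0],"delta_rot":[0,0,0],"jaw":0},{"slide":[0,0.002,0],"delta_rot":[0,0,0],"jaw":0},{"slide":[0,0.003,0],"delta_rot":[0,0,0],"jaw":0},{"slide":[0,0.004,0],"delta_rot":[0,0,0],"jaw":0},{"slide":[0,0.005,0],"delta_rot":[0,0,0],"jaw":0}]' >/dev/null && python3 ok.py 3.5 &&
python3 -m crank '[{"slide":[0,0.001,0],"delta_rot":[0,0,0],"jaw":0},{"slide":[0,0.002,0],"delta_rot":[0,0,0],"jaw":0},{"slide":[0,0.003,0],"delta_rot":[0,0,0],"jaw":0},{"slide":[0,0.004,0],"delta_rot":[0,0,0],"jaw":0},{"slide":[0,0.005,0],"delta_rot":[0,0,0],"jaw":0}]' >/dev/null && python3 ok.py 3.5; tail -1 ok.py
```

```text
x 0.6193 F [-2.1 -0.2 -2.5]
x 0.6226 F [-6.4  0.4  3.7]
s=bot.read_state();print('x',s['position'][0].round(4),'F',s['force'].round(1));sys.exit(int(abs(s['force'][0])>float(sys.argv[1])))
```

```bash

python3 -m crank '[{"slide":[0,0.0005,0],"delta_rot":[0,0,0],"jaw":0},{"slide":[0,0.001,0],"delta_rot":[0,0,0],"jaw":0},{"slide":[0,0.0015,0],"delta_rot":[0,0,0],"jaw":0},{"slide":[0,0.002,0],"delta_rot":[0,0,0],"jaw":0},{"slide":[0,0.002,0],"delta_rot":[0,0,0],"jaw":0}]' >/dev/null && python3 ok.py 9 &&
python3 -m crank '[{"slide":[0,0.0005,0],"delta_rot":[0,0,0],"jaw":0},{"slide":[0,0.001,0],"delta_rot":[0,0,0],"jaw":0},{"slide":[0,0.0015,0],"delta_rot":[0,0,0],"jaw":0},{"slide":[0,0.002,0],"delta_rot":[0,0,0],"jaw":0},{"slide":[0,0.002,0],"delta_rot":[0,0,0],"jaw":0}]' >/dev/null && python3 ok.py 9
```

```text
x 0.6248 F [-4.8 -0.3  2.7]
x 0.6268 F [-5.6 -0.   3.2]
```

```bash

python3 -m crank '[{"slide":[0,0.0003,0],"delta_rot":[0,0,0],"jaw":0},{"slide":[0,0.0006,0],"delta_rot":[0,0,0],"jaw":0},{"slide":[0,0.0009,0],"delta_rot":[0,0,0],"jaw":0},{"slide":[0,0.001,0],"delta_rot":[0,0,0],"jaw":0},{"slide":[0,0.001,0],"delta_rot":[0,0,0],"jaw":0}]' >/dev/null && python3 ok.py 8 &&
python3 -m crank '[{"slide":[0,0.0003,0],"delta_rot":[0,0,0],"jaw":0},{"slide":[0,0.0006,0],"delta_rot":[0,0,0],"jaw":0},{"slide":[0,0.0009,0],"delta_rot":[0,0,0],"jaw":0},{"slide":[0,0.001,0],"delta_rot":[0,0,0],"jaw":0},{"slide":[0,0.001,0],"delta_rot":[0,0,0],"jaw":0}]' >/dev/null && python3 ok.py 8 &&
python3 -m crank '[{"slide":[0,0.0003,0],"delta_rot":[0,0,0],"jaw":0},{"slide":[0,0.0006,0],"delta_rot":[0,0,0],"jaw":0},{"slide":[0,0.0009,0],"delta_rot":[0,0,0],"jaw":0},{"slide":[0,0.001,0],"delta_rot":[0,0,0],"jaw":0},{"slide":[0,0.001,0],"delta_rot":[0,0,0],"jaw":0}]' >/dev/null && python3 ok.py 8
```

```text
x 0.6277 F [-5.8  0.5  2.8]
x 0.6287 F [-5.4  0.5  3. ]
x 0.629 F [-8.1 -0.8  4.6]
```

```bash

python3 -m crank '[{"slide":[0,0.0002,0],"delta_rot":[0,0,0],"jaw":0},{"slide":[0,0.0004,0],"delta_rot":[0,0,0],"jaw":0},{"slide":[0,0.0005,0],"delta_rot":[0,0,0],"jaw":0},{"slide":[0,0.0005,0],"delta_rot":[0,0,0],"jaw":0},{"slide":[0,0.0005,0],"delta_rot":[0,0,0],"jaw":0}]' >/dev/null && python3 ok.py 11 &&
python3 -m crank '[{"slide":[0,0.0002,0],"delta_rot":[0,0,0],"jaw":0},{"slide":[0,0.0004,0],"delta_rot":[0,0,0],"jaw":0},{"slide":[0,0.0005,0],"delta_rot":[0,0,0],"jaw":0},{"slide":[0,0.0005,0],"delta_rot":[0,0,0],"jaw":0},{"slide":[0,0.0005,0],"delta_rot":[0,0,0],"jaw":0}]' >/dev/null && python3 ok.py 11
```

```text
x 0.6291 F [-9.4 -1.1  7.3]
x 0.6291 F [-10.4  -0.3   8. ]
```

```bash

python3 -m crank '[{"slide":[0,0.0003,0],"delta_rot":[0,0,0],"jaw":0},{"slide":[0,0.0006,0],"delta_rot":[0,0,0],"jaw":0},{"slide":[0,0.0006,0],"delta_rot":[0,0,0],"jaw":0},{"slide":[0,0.0006,0],"delta_rot":[0,0,0],"jaw":0},{"slide":[0,0.0006,0],"delta_rot":[0,0,0],"jaw":0}]' >/dev/null && python3 ok.py 11
python3 - <<'E'
from h import *
w=snap('wrist','w7.png')['frame'];c=snap('scene')['frame']
a=cv2.resize(w[90:330,150:470,::-1],(480,360),interpolation=cv2.INTER_CUBIC);b=cv2.resize(c[165:255,190:270,::-1],(320,360),interpolation=cv2.INTER_CUBIC)
cv2.imwrite('pics/f7.png',np.hstack([a,b]))
E
```

```text
x 0.6292 F [-10.7  -0.8   9.2]
```

View pics/f7.png

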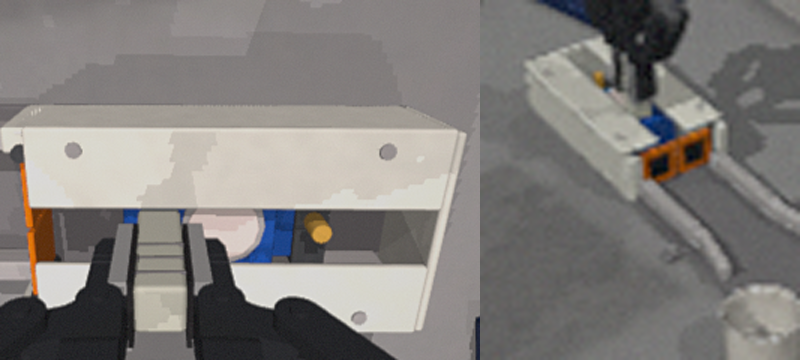

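The flap is shut again: orange leaves at (675,155) in the scene crop. The carrier's nose is against the slide, and the reading stays at x = 0.629 while the force climbs to about 11 N, so this is the hard stop. I ease off, then release.

```bash

python3 -m crank '[{"slide":[0,-0.0007,0],"delta_rot":[0,0,0],"jaw":0},{"slide":[0,-0.0014,-0.0003],"delta_rot":[0,0,0],"jaw":0},{"slide":[0,-0.0014,-0.0003],"delta_rot":[0,0,0],"jaw":0.25},{"slide":[0,-0.0014,-0.0003],"delta_rot":[0,0,0],"jaw":0.35},{"slide":[0,-0.0014,-0.0003],"delta_rot":[0,0,0],"jaw":0.5}]'
python3 -m crank '[{"slide":[0,-0.001,0],"delta_rot":[0,0,0],"jaw":0.5},{"slide":[0,-0.001,-0.002],"delta_rot":[0,0,0],"jaw":0.5},{"slide":[0,-0.001,-0.01],"delta_rot":[0,0,0],"jaw":0.5},{"slide":[0,-0.001,-0.02],"delta_rot":[0,0,0],"jaw":0.5},{"slide":[0,-0.001,-0.03],"delta_rot":[0,0,0],"jaw":0.5}]'
python3 -c "
from h import *
plan((.629,.0335,.25),91.15)"
```

```text
t: 17.45
position: [0.6327, 0.0335, 0.0712]
orientation: [2.198, 2.242, 0.003]
force: [0.6, 0.9, -0.5]
width: 0.0418
t: 17.95
position: [0.6307, 0.0335, 0.1019]
orientation: [2.199, 2.243, 0.001]
force: [0.8, 0.5, 0.5]
width: 0.0426
t17.95 pos [0.6307 0.0335 0.1019] yaw 91.15 q6 1.49 F [0.8 0.5 0.5] w 0.0426 -> slide [ 0.     -0.0016 -0.1481] rot [ 0.0008  0.     -0.0001]
```

Now I raise the arm clear and make the final check.

```bash

python3 -m crank '[{"slide":[0,0,-0.03],"delta_rot":[0,0,0],"jaw":0.5},{"slide":[0,0,-0.06],"delta_rot":[0,0,0],"jaw":0.5},{"slide":[0,0,-0.09],"delta_rot":[0,0,0],"jaw":0.5},{"slide":[0,0,-0.12],"delta_rot":[0,0,0],"jaw":0.5},{"slide":[0,0,-0.13],"delta_rot":[0,0,0],"jaw":0.5}]'
python3 - <<'E'
from h import *
for i in range(4): s=snap('wrist','w8.png')
c=snap('scene')['frame']
f=s['frame']
p=proj(s,(.629,.0335,.085));print('post top expected px',p)
u,v=np.int32(proj(s,(.65,.033,.042)));y0,x0=max(0,v-75),max(0,min(u-100,312))
a=cv2.resize(f[y0:y0+150,x0:x0+200,::-1],(480,360),interpolation=cv2.INTER_CUBIC);b=cv2.resize(c[165:255,190:270,::-1],(320,360),interpolation=cv2.INTER_CUBIC)
cv2.imwrite('pics/f8.png',np.hstack([a,b]));print(x0,y0)
np.save('scene8.npy',c)
import pickle;S=pickle.load(open('S.pkl','rb'))['scene']['frame'].astype(int)
for n,(r0,r1,q0,q1) in dict(jar=(196,232,140,166),cup=(232,262,245,275),cell=(178,200,145,168)).items(): print(n,'mean abs change',np.abs(S-c)[r0:r1,q0:q1].mean().round(2))
E
```

```text
t: 18.45
position: [0.6323, 0.0334, 0.2355]
orientation: [2.195, 2.24, 0.007]
force: [-0.0, 0.8, 0.5]
width: 0.0429
post top expected px [254.46476398 183.16146473]
174 96
jar mean abs change 14.17
cup mean abs change 8.08
cell mean abs change 6.57
```

View pics/f8.png

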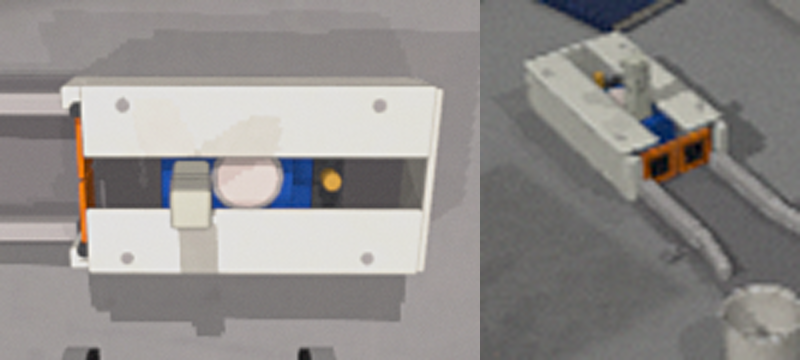

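```bash
python3 - <<'E'
from h import *
c=np.load('scene8.npy');h=cv2.cvtColor(c,cv2.COLOR_RGB2HSV);m=cv2.inRange(h,(0,170,80),(5,255,255))[195:215,140:165]
k,l,st,ce=cv2.connectedComponentsWithStats(m);i=1+st[1:,4].argmax();print('cap',ce[i]+[140,195],'was 150.0 204.9')
import pickle;S=pickle.load(open('S.pkl','rb'))['scene']['frame']
for n,(r0,r1,q0,q1) in dict(jar=(196,232,140,166),cup=(232,262,245,275),cell=(178,200,145,168)).items():
    g=[cv2.Canny(cv2.cvtColor(x,cv2.COLOR_RGB2GRAY),60,150)[r0:r1,q0:q1].astype(np.float32) for x in(S,c)];print(n,cv2.phaseCorrelate(*g))
s=bot.read_state();print(s['t'],s['force'].round(1),s['position'].round(3));bot.hand_in()
E
```

```text
cap [150.32894737 205.48684211] was 150.0 204.9
jar ((0.4138521330481453, 0.1956739577341473), 0.939385126157062)
cup ((0.05362438126996949, -0.011468777608433456), 0.9117540613810221)
cell ((-0.29868380659936555, -0.03168961279111393), 0.7895803352197012)
18.7 [-0.1  0.2 -0.1] [0.63  0.034 0.229]
the job is handed in; nothing more can be done
```

The carrier is seated in the dock with the home slide pushed in and the flap closed behind it. I handed the job in at 18.7 s.

- **Push:** I set the carrier down nose first in the lane and pushed it through the flap. The highest reading there was about 10 N.
- **Stop:** I felt for it in small steps. The slide took about 5–6 N. Then the position held at x = 0.629 while the force rose from 8 to 10.7 N, so I took that as the hard stop. The carrier's origin works out at about dock x 67 mm, near the low end of the 65–89 mm range. These forces are readings at the end of each move, so short peaks between them were not seen.
- **Release:** I eased off, opened the jaws and lifted clear.
- **Last checks:** The final picture shows the flap shut and the post within about 1 px of where it should be. The tool force was about 0.
- **Jar, cell and cup:** They stayed within about 0.7 px of their first picture. A plain brightness comparison did show a change, largest at the jar; I put that down to lighting or shadow but did not confirm it.
- **Not confirmed:** I judged the slide's position from the force and position readings only. No picture shows its travel directly.

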